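# Move the latched battery pack from the charger to the dust extractor

### The job

Take the charged battery pack out of the charger: pinch its sprung snap tab in so that the latch lets go, and lift it straight out without forcing the latch. Then push it gently fully home in the empty bay of the bench dust extractor, tab toward the latch side of the bay, let go so that the tab snaps out and holds it down, and leave everything else on the bench as it was.

Things in the scene. Friction and masses are not known exactly. Their poses are not given: they have to be found in the camera images.
- pack_grip (a point): Where to pinch the black battery pack: a block 50 mm along its x, 40 along its y, 100 tall, 0.2 to 0.4 kg, upright in the charger, upper 64 mm above the rim. The point is 81 mm above its underside, 19 below its top, on its middle line: half-way between the fully pressed tab and the rubber pad opposite. Axes: z up, +y toward the tab. Pinch along y: 49 mm wide, 43 once pressed.
- pack_foot (a point): Centre of the underside of the battery pack; same axes as pack_grip. Its rigid 40 x 50 mm foot goes down into the bay.
- pack_tab (a point): On the pack's +y face behind the ribbed rubber-faced paddle of the sprung snap tab, 81 mm above the underside. The paddle is 22 mm wide, from 68 to 97 mm above the underside, and stands 8 mm proud of the face, 2 mm when pressed in. Lower on the tab a barb, flat top 26 mm above the underside, stands 9 mm proud and hooks under a steel catch in the bay.
- tab (a joint): How far the snap tab is pressed into the pack, in m: 0 out (latching), 0.006 fully in; free of the catch from about 0.005. Pressing takes 6 N to start and 13 N fully in. A pinch of 16 to 30 N presses it fully and carries the pack; a pinch over 35 N breaks it.
- charger_seat (a point): Place of the latched pack's underside in the charger, a grey block 92 x 88 mm, 51 high, fixed to the bench. 15 mm above the bench, 36 below the rim. Axes: z up, +y toward the latch side. The bay has 1.2 mm play round the pack, its mouth bevelled by 4 mm. A sprung plate in its floor pushes the pack up with about 7 N against the latch. Over 40 N between pack and charger, any way, damages it.
- extractor_mouth (a point): Centre of the mouth of the bay in the top of the dust extractor, a larger grey box 156 x 132 mm, fixed to the bench, round black air inlet in front, vent slots behind. At rim height, 57 mm above the bench. Axes: z up, +y toward the latch side, where the tab must be. 1.2 mm play round the pack, mouth bevelled by 4 mm. Over 35 N between pack and extractor damages it.
- extractor_floor (a joint): Height in m of the sprung plate in the extractor's bay above its latched place: 0.006 free, meets the pack with about 4 N; 0 latched, 7 N; -0.002, 8 N: pack on the rigid floor. Latched, the pack's foot is 36 to 50 mm below the rim; this depth differs each time and must be found by feel. The barb passes the catch just below 0: let go on the floor; let go higher, the pack is pushed up.
- bottle: Bystander: small white bottle with a screw cap, 74 mm across, 110 mm high, standing; origin at the centre of its underside.
- stilt: Bystander: three-armed terracotta kiln stilt, 82 x 73 x 13 mm, lying flat; origin at the centre of its underside.
- sherd: Bystander: blue pottery sherd, 71 x 53 x 14 mm; origin at the centre of its underside.
Not all that is in view belongs to the job. Leave any yellow look-alike of the part that bears pack_grip alone.

How it is judged (in metres and radians):
On the way:
1. the pack is lifted clear of the charger, upright (z of pack_foot in the frame of charger_seat above 0.045 m and angle between pack_foot's own z axis and vertical below 0.3 rad), for 0.1 s.
At the end, for the whole second after the job is handed in: The pack is latched in the extractor's bay: upright (0.08 rad), in line with the bay (0.1 rad, 4 mm), its underside over 33 mm below the rim, the sprung plate held down to within 3 mm of its latched place, the tab on the latch side and sprung out (pressed less than 2 mm); released and still (horizontal distance between pack_foot and extractor_mouth below 0.004 m and z of pack_foot in the frame of extractor_mouth below -0.033 m and angle between the y axis of pack_foot and the y axis of extractor_mouth, either way round below 0.1 rad and angle between pack_foot's own z axis and vertical below 0.08 rad and y of pack_tab in the frame of extractor_mouth above 0.01 m and value of joint extractor_floor below 0.003 m and value of joint tab below 0.002 m and linear speed of pack below 0.02 m/s); the robot touches nothing.
It fails at once if the pack is pinched with over 35 N (contact force between the fingers and pack above 70 N).
It fails at once if pack and charger are forced: over 40 N between them (contact force between pack and charger above 40 N).
It fails at once if pack and extractor are forced: over 35 N between them (contact force between pack and extractor above 35 N).
It fails at once if a bystander is moved more than 20 mm (distance of any of bottle, stilt, sherd from where it was at the start of the episode above 0.02 m).
It also fails if it takes over 48 s, if anything falls off the work surface, if the arm or the gripper's body presses on something with over 40 N, if the wrist force passes 120 N, or if a joint passes its speed limit or range.

### The arm

A 6-joint arm with a two-finger parallel gripper is mounted at the origin on a cart in front of the work surface, level with it; the furniture and walls round the work are solid. World frame = base frame: x ahead of the robot, y to its left, z up, the work surface at z = 0. Lengths are in mm, angles in rad, forces in N, time in s.
With the tool pointing down it reaches from about 350 to 775 mm from the base axis. Payload 7.3 kg.
Tool frame: the origin (TCP) lies midway between the tips of the shut fingers; the grasp point (between the pads) lies 19 mm behind it; x points along the fingers, y is the direction in which the jaws open and shut, and the axes are right-handed (so a half turn about x gives the same grasp; the last joint's range is limited). The gripper opens to 92 mm and grips with 3 to 60 N. Pads are 19 mm wide; open, the fingers measure 130 mm over their backs; the gripper's body (75 mm by 190 mm) begins 47 mm behind the grasp point.
Start: joints at [-1.393, 0.342, 1.524, -0, 1.275, -0.146], TCP at [167.063, -497.73, 226.741] pointing down, gripper open.
Joint ranges: [-2.53, 2.53], [-0.77, 2.02], [0.04, 2.7], [-1, 4.14], [0.28, 2.66], [-3.11, 3.11]. Speed limits (rad/s): [2.57, 2.57, 3.14, 3.14, 3.14, 3.14].

### API

Orientations are given as [roll, pitch, yaw] about the fixed x, y, z axes, in that order (R = Rz(yaw) Ry(pitch) Rx(roll)).
In Python, from plant import get_obs, capture, close_job gives the robot as it stands. The module is installed in compiled form; this text tells all that it offers.
- The arm moves only by the tool send_rows, never from a script. Its argument "moves" is a list of rows, each a list of 4 numbers: the shift along the tool's x, y, z in mm, then the turn about the tool's x in degrees. In form: [[tx, ty, tz, yaw], ...]. A call has 1 to 8 rows; each row shifts and turns the commanded pose from where the row before left it, along the tool's axes as they then stand; what a row does not reach is not made up. A row lasts 1/8 s, in which the tool goes at most 62.5 mm and 10.7 degrees, less where a joint would pass 70% of its speed; a pose out of reach is approached as far as the arm can. A call with a gripper value outside its range is refused whole. "hand" is the opening, from 0 (shut) to 1 (fully open), set as the call begins (left out, the last holds). The fingers move at their own pace and stop on an object; the grip force is fixed at half the most. Time passes only in rows, so rows that do not move let the fingers close. It gives the time, the measured TCP pose, the force and the opening at its end, in the units of the state.
- get_obs(): the state, without advancing time (a new reading comes with each control period).
- capture(name): name is "scene" or "top" or "wrist"; returns a dict with "image" (420x560x3 uint8, red, green, blue), "K" (3x3 intrinsics, pixels), "position" and "attitude" of the camera in the world; the wrist camera has in their place "mount" (4x4, takes a point from camera to tool coordinates, whose origin is the TCP and whose axes are the tool frame's). Camera axes: x right, y down, z forward; pixel columns grow to the right and rows downward; lengths in mm; the calibration is good to about 2 mm. A picture is of the moment at which its call begins: read the wrist's pose just before it. There is no depth.
- close_job(): hands the job in, once; it reports no verdict.
The state is a dict: "time": time; "joint_positions": joint angles; "dq": joint speeds; "tau": joint torques, N m; "tool_pos": TCP position; "tcp_rot": TCP orientation; "contact_force": force on the tool from outside, world axes, zero at the start; "moment": the same for the moment, N m; "grip_width": finger opening in mm.
Only numpy, scipy, OpenCV 4.12 (cv2) and the standard library are available. Lean on these libraries where they do the work, as an engineer would, in place of code of your own. Each camera call takes 0.05 s, during which the arm holds its last target. There are 200 camera calls.

## Working session

There is one attempt and no reset: what is moved stays moved. The work goes in short steps, Python scripts to look and compute and a tool call to move; the robot and the scene stay as the last step left them, time stands still between calls to the robot, and variables do not carry over. Pictures are saved under pics/ and viewed, about 8 in all and at most 12, crops included, and the job is handed in when it is done.

Besides the shell and the picture viewer there is one more tool, called after "Call:" by a JSON object that holds its "name" and its "arguments", one argument or row to a line. send_rows: Moves the arm, as the interface text tells. Its arguments: {"type":"object","properties":{"moves":{"type":"array","items":{"type":"array","items":{"type":"number"}}},"hand":{"type":"number"}},"required":["moves"]}

```bash
mkdir -p pics
cat > h.py <<'E'
import numpy as np, cv2
from plant import get_obs, capture
from scipy.spatial.transform import Rotation as R
def snap(n,f):
    o=get_obs(); c=capture(n); cv2.imwrite(f'pics/{f}.png',c['image'][:,:,::-1])
    K=np.array(c['K'])
    if n=='wrist':
        T=np.eye(4);T[:3,:3]=R.from_euler('xyz',o['tcp_rot']).as_matrix();T[:3,3]=o['tool_pos']
        T=T@np.array(c['mount']); p,A=T[:3,3],T[:3,:3]
    else:
        p=np.array(c['position']);a=np.array(c['attitude'])
        A=a if a.shape==(3,3) else R.from_euler('xyz',a).as_matrix()
    np.savez(f'pics/{f}.npz',K=K,p=p,A=A); return c['image']
def ray(f,uv):
    d=np.load(f'pics/{f}.npz'); v=d['A']@np.linalg.inv(d['K'])@np.array([uv[0],uv[1],1.]); return d['p'],v/np.linalg.norm(v)
def plane(f,uv,z):
    p,v=ray(f,uv); return p+v*(z-p[2])/v[2]
def tri(*obs):
    M=np.zeros((3,3));b=np.zeros(3)
    for f,uv in obs:
        p,v=ray(f,uv);Q=np.eye(3)-np.outer(v,v);M+=Q;b+=Q@p
    x=np.linalg.solve(M,b); return x,[np.linalg.norm(np.cross(x-ray(f,uv)[0],ray(f,uv)[1])) for f,uv in obs]
def proj(f,X):
    d=np.load(f'pics/{f}.npz'); q=d['K']@(d['A'].T@(np.array(X,float)-d['p'])); return q[:2]/q[2]
E
python3 - <<'E'
from h import *
print(get_obs())
for n in('scene','top','wrist'):
    snap(n,n+'0'); d=np.load(f'pics/{n}0.npz'); print(n,d['p'],d['A'].round(3).tolist(),d['K'].tolist())
E
```

```text
{'time': 0.0, 'joint_positions': array([-1.39296703e+00,  3.42733444e-01,  1.52501432e+00, -3.49175484e-05,
        1.27538888e+00, -1.45983447e-01]), 'dq': array([ 0.00018126, -0.00080865, -0.0003063 ,  0.00081101, -0.00088883,
       -0.00016978]), 'tau': array([-1.39203876e-03, -4.31246138e+01, -2.44225931e+01,  7.15543795e-02,
        5.57404803e-02, -1.14083439e-04]), 'tool_pos': array([ 166.99310725, -497.30623833,  226.04033839]), 'tcp_rot': array([-1.69515775,  1.56925198,  1.77025784]), 'contact_force': array([0.01969103, 0.07908461, 0.11679583]), 'moment': array([ 0.01494977,  0.01200599, -0.02403884]), 'grip_width': 91.68402980109501}
scene [-117.41893307  587.4027963   725.22389803] [[-0.644, -0.425, 0.636], [-0.765, 0.373, -0.525], [-0.014, -0.825, -0.565]] [[490.07075517876535, 0.0, 278.01285345349766], [0.0, 490.07075517876535, 211.43185895772916], [0.0, 0.0, 1.0]]
top [ 489.77896743   24.8058364  1329.72292856] [[0.011, -0.997, 0.072], [-1.0, -0.012, -0.014], [0.014, -0.072, -0.997]] [[509.3297822665921, 0.0, 274.2323182100503], [0.0, 509.3297822665921, 221.45162980837375], [0.0, 0.0, 1.0]]
wrist [ 246.85115889 -471.38849263  384.85841131] [[0.317, -0.902, -0.294], [-0.948, -0.302, -0.097], [-0.001, 0.31, -0.951]] [[338.85113023786886, 0.0, 279.766091966419], [0.0, 338.85113023786886, 213.12716186129785], [0.0, 0.0, 1.0]]
```

Run:
```python
import cv2
a=cv2.imread('pics/scene0.png');b=cv2.imread('pics/top0.png')
cv2.imwrite('pics/v2.png',cv2.resize(b,(800,600),interpolation=cv2.INTER_CUBIC))
```

```text
(no output)
```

View pics/scene0.png

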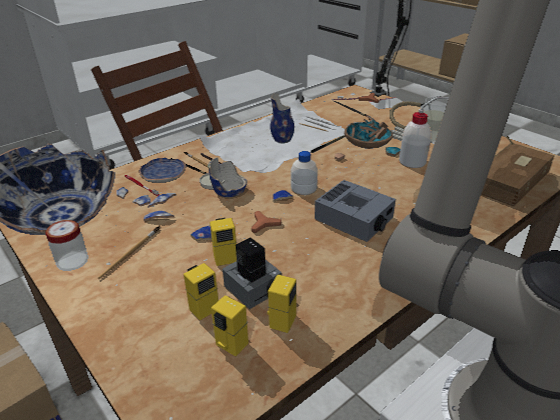

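View pics/top0.png

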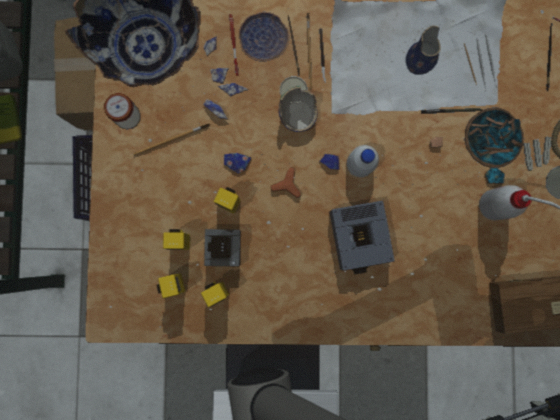

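The black pack stands in the grey charger at top (222,246) / scene (250,258). Four yellow look-alikes stand around it at top (227,199), (174,240), (169,286) and (215,294). The extractor is at top (361,240), its empty bay dark, with the inlet toward the robot. I'll enlarge both to confirm and to read the orientations.

Run:
```python
import cv2,numpy as np
a=cv2.imread('pics/scene0.png');b=cv2.imread('pics/top0.png')
def c(i,x,y,w,h): return cv2.convertScaleAbs(cv2.resize(i[y:y+h,x:x+w],(400,300),interpolation=cv2.INTER_CUBIC),alpha=1.8,beta=10)
m=np.vstack([np.hstack([c(a,210,225,92,69),c(b,190,219,72,54)]),np.hstack([c(a,305,170,100,75),c(b,316,196,100,75)])])
cv2.imwrite('pics/v3.png',m)
```

```text
(no output)
```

View pics/v3.png

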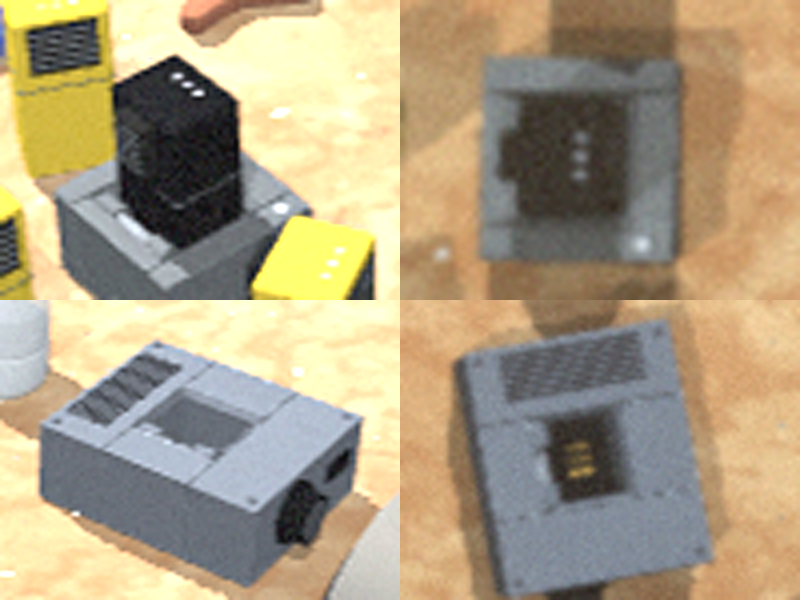

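Run:
```python
from h import *
o=get_obs(); A=R.from_euler('xyz',o['tcp_rot']).as_matrix(); print(A.round(3))
pk=plane('top0',(220.6,246.4),115); ex=plane('top0',(316+588*0+ (588-400)/4, 196+(470-300)/4),57)
print('pack',pk,'ex mouth~',ex)
# charger corners (rim 51), crop2
cx=lambda x,y:(190+(x-400)*.18,219+y*.18)
P=[plane('top0',cx(*q),51) for q in [(485,58),(678,60),(680,262),(482,262)]]
for p in P: print(p.round(1))
e=lambda x,y:(316+(x-400)*.25,196+(y-300)*.25)
for q in [(458,355),(665,321),(714,562),(508,597),(545,417),(625,405),(638,487),(562,500)]: print(q,plane('top0',e(*q),57).round(1))
for u in [(227,199),(174,240),(169,286),(215,294)]: print('y',plane('top0',u,100).round(0))
c=capture('wrist'); print(np.array(c['mount']).round(3))
print(o['tool_pos'])
```

```text
[[-0.     0.318 -0.948]
 [ 0.001 -0.948 -0.318]
 [-1.    -0.001 -0.   ]]
pack [516.84877244 135.20166102 115.        ] ex mouth~ [ 541.97846871 -215.46670058   57.        ]
[560.4 180.2  51. ]
[560.5  93.   51. ]
[469.5  90.7  51. ]
[468.5 179.6  51. ]
(458, 355) [ 613.3 -133.7   57. ]
(665, 321) [ 636.5 -264.3   57. ]
(714, 562) [ 485.4 -294.3   57. ]
(508, 597) [ 462.2 -165.4   57. ]
(545, 417) [ 574.9 -188.5   57. ]
(625, 405) [ 583.1 -238.8   57. ]
(638, 487) [ 531.7 -246.8   57. ]
(562, 500) [ 523.  -199.1   57. ]
y [632. 123. 100.]
y [531. 249. 100.]
y [421. 258. 100.]
y [403. 148. 100.]
[[ 0.00000e+00 -3.10000e-01  9.51000e-01 -1.58727e+02]
 [ 1.00000e+00 -1.00000e-03 -0.00000e+00  5.66000e-01]
 [ 1.00000e-03  9.51000e-01  3.10000e-01 -8.40010e+01]
 [ 0.00000e+00  0.00000e+00  0.00000e+00  1.00000e+00]]
[ 167.00739063 -497.42763679  226.22150294]
```

Call:
{"name": "send_rows", "arguments": {
  "moves": [
    [0,-20.6,-49.5,0],
    [0,-20.6,-49.5,0],
    [0,-20.6,-49.5,0],
    [0,-20.6,-49.5,0],
    [0,-20.6,-49.5,0],
    [0,-20.6,-49.5,0],
    [0,-20.6,-49.5,0],
    [0,-20.6,-49.5,8.5]
  ],
  "hand": 1
}}

```text
time: 1.2
tool_pos: [491.2, -214.1, 226.7]
tcp_rot: [1.257, 1.571, -1.713]
contact_force: [1.3, -0.6, 0.1]
grip_width: 91.8
```

Call:
{"name": "send_rows", "arguments": {
  "moves": [
    [0,0,0,0],
    [0,0,0,0]
  ]
}}

```text
time: 1.45
tool_pos: [489.7, -215.5, 226.4]
tcp_rot: [-0.196, 1.57, 3.123]
contact_force: [-0.2, -0.0, 0.5]
grip_width: 91.9
```

Run:
```python
from h import *
o=get_obs();print(o['time'],o['tool_pos'],R.from_euler('xyz',o['tcp_rot']).as_matrix().round(3).tolist())
snap('wrist','we1')
```

```text
1.45 [ 489.65214641 -215.52904218  226.37531192] [[-0.001, 0.176, -0.984], [0.0, -0.984, -0.176], [-1.0, -0.0, 0.001]]
```

Call:
{"name": "send_rows", "arguments": {
  "moves": [
    [0,-45,0,0],
    [0,-45,0,0],
    [0,0,0,0],
    [0,0,0,0]
  ]
}}

```text
time: 2.0
tool_pos: [474.2, -128.1, 227.0]
tcp_rot: [2.038, 1.57, -0.929]
contact_force: [-1.1, 0.6, 0.2]
grip_width: 91.7
```

Run:
```python
from h import *
o=get_obs();print(o['time'],o['tool_pos'])
snap('wrist','we2')
a=cv2.imread('pics/we1.png');b=cv2.imread('pics/we2.png')
cv2.imwrite('pics/v4.png',np.vstack([a[0:300],b[0:300]]))
```

```text
2.0 [ 474.18464285 -128.13621976  227.04859754]
```

View pics/v4.png

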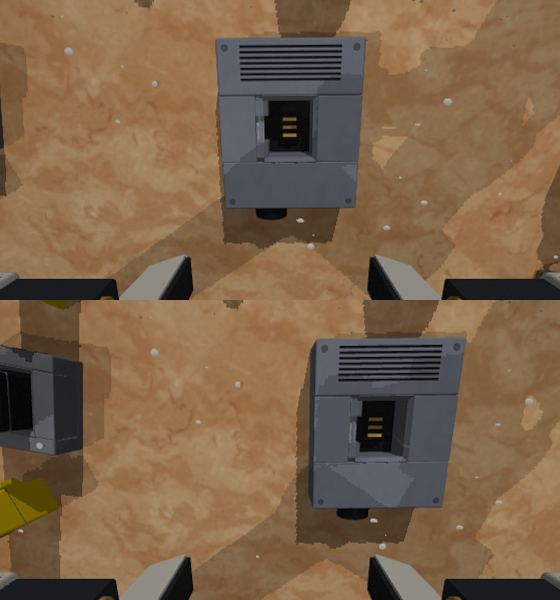

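Run:
```python
from h import *
a=cv2.imread('pics/we1.png');b=cv2.imread('pics/we2.png')
A=a[85:175,240:330];B=b[85:175,333:423]
f=lambda i:cv2.convertScaleAbs(cv2.resize(i,(400,400),interpolation=cv2.INTER_CUBIC),alpha=1.8)
cv2.imwrite('pics/v5.png',np.hstack([f(A),f(B)]))
# screws: dark blobs subpixel
def ref(i,u,v,r=6):
    g=i[v-r:v+r+1,u-r:u+r+1].min(2).astype(float); w=np.clip(np.median(g)-8-g,0,None); yy,xx=np.mgrid[-r:r+1,-r:r+1]; return (u+(w*xx).sum()/w.sum(),v+(w*yy).sum()/w.sum())
S1=[(224,48),(356,47),(346,201),(234,201)];S2=[(320,46),(457,47),(433,201),(321,201)]
T=[]
for s,t in zip(S1,S2):
    p,q=ref(a,*s),ref(b,*t);x,e=tri(('we1',p),('we2',q));T.append(x);print(np.round(p,1),np.round(q,1),x.round(1),np.round(e,2))
print(np.mean(T,0))
```

```text
[223.9  47.7] [317.9  47.5] [ 611.6 -141.2   35.1] [0.27 0.27]
[356.3  46.4] [456.4  46.7] [ 630.1 -259.1   57.6] [0.06 0.06]
[347.5 201.4] [434.7 202.4] [ 490.3 -285.4   56. ] [0.67 0.67]
[232.1 201.3] [320.2 201.5] [ 471.1 -170.7   58. ] [0.04 0.04]
[ 550.78843974 -214.09400873   51.70761978]
```

View pics/v5.png

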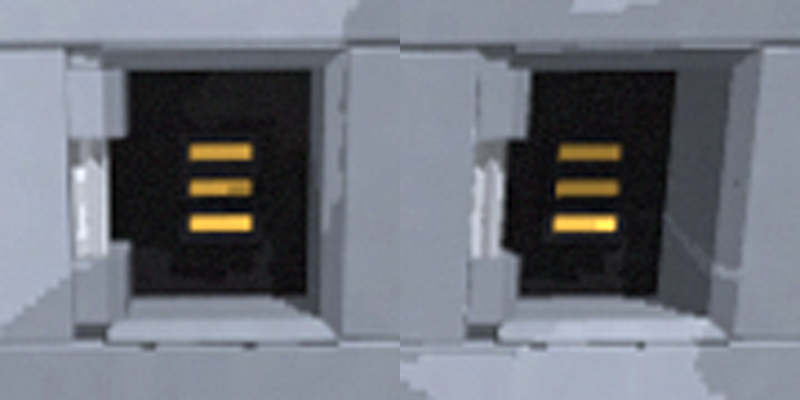

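Run:
```python
from h import *
s=90/400
for f,u0,pts in [('we1',240,dict(TR=(348,49),BR=(341,343),BL=(107,340))),('we2',333,dict(TR=(358,50),BR=(331,343),BL=(97,340)))]:
    W={k:plane(f,(u0+(x+.5)*s-.5,85+(y+.5)*s-.5),57) for k,(x,y) in pts.items()}
    for k in W: print(f,k,W[k].round(1))
    ex=W['TR']-W['BR']; L=np.linalg.norm(ex); ex/=L; ey=np.array([-ex[1],ex[0],0])
    print('len',L,'wid',np.linalg.norm(W['BL']-W['BR']),'yaw',np.degrees(np.arctan2(ex[1],ex[0])),'c',((W['TR']+W['BR'])/2+25.2*ey).round(1), 'c via BL',((W['BL']+W['BR'])/2+ex*L/2).round(1))
S=[plane('we1',u,57) for u in [(223.9,47.7),(356.3,46.4),(347.5,201.4),(232.1,201.3)]]
for p in S: print(p.round(1))
print(np.mean(S,0)); d=S[0]-S[1]; print(np.degrees(np.arctan2(-d[0],d[1]))); d=S[3]-S[2]; print(np.degrees(np.arctan2(-d[0],d[1])))
d=S[0]-S[3]; print(np.degrees(np.arctan2(d[1],d[0]))); d=S[1]-S[2]; print(np.degrees(np.arctan2(d[1],d[0])))
```

```text
we1 TR [ 584.4 -234.6   57. ]
we1 BR [ 524.8 -245.8   57. ]
we1 BL [ 516.5 -195.4   57. ]
len 60.663141146347996 wid 51.08745076547296 yaw 10.657599420990593 c [ 550.  -215.4   57. ] c via BL [ 550.5 -215.    57. ]
we2 TR [ 584.1 -233.8   57. ]
we2 BR [ 524.7 -245.8   57. ]
we2 BL [ 516.5 -195.1   57. ]
len 60.64321249504698 wid 51.28752992475388 yaw 11.340454763235293 c [ 549.5 -215.1   57. ] c via BL [ 550.3 -214.5   57. ]
[ 608.9 -145.    57. ]
[ 630.3 -259.2   57. ]
[ 491.2 -285.    57. ]
[ 470.9 -170.6   57. ]
[ 550.32077095 -214.95547171   57.        ]
10.604171997750363
10.045850100671316
10.528688444317805
10.53063362191347
```

Call:
{"name": "send_rows", "arguments": {
  "moves": [
    [0,-45.4,-5.1,0],
    [0,-45.4,-5.1,0],
    [0,-45.4,-5.1,0],
    [0,-45.4,-5.1,0],
    [0,-45.4,-5.1,10],
    [0,0,0,0],
    [0,0,0,0]
  ]
}}

```text
time: 2.92
tool_pos: [460.3, 99.9, 226.5]
tcp_rot: [1.437, 1.57, -1.702]
contact_force: [0.6, 0.8, 0.4]
grip_width: 91.9
```

Run:
```python
from h import *
snap('wrist','wc1')
```

Call:
{"name": "send_rows", "arguments": {
  "moves": [
    [0,-35,0,0],
    [0,-35,0,0],
    [0,0,0,0],
    [0,0,0,0]
  ]
}}

```text
time: 3.48
tool_pos: [460.1, 169.7, 226.6]
tcp_rot: [1.229, 1.57, -1.912]
contact_force: [-0.1, -0.1, -0.5]
grip_width: 91.5
```

Run:
```python
from h import *
o=get_obs();print(o['time'],o['tool_pos'],R.from_euler('xyz',o['tcp_rot']).as_matrix().round(3).tolist())
snap('wrist','wc2')
a=cv2.imread('pics/wc1.png');b=cv2.imread('pics/wc2.png')
for n in('wc1','wc2'): print(proj(n,(517,135,115)),proj(n,(515,135,51)))
A=[]
for n,i in(('wc1',a),('wc2',b)):
    u,v=proj(n,(517,135,100)).round().astype(int); u0,v0=max(u-80,0),max(v-80,0); print(n,u0,v0)
    A.append(cv2.convertScaleAbs(cv2.resize(i[v0:v0+160,u0:u0+160],(400,400),interpolation=cv2.INTER_CUBIC),alpha=1.6,beta=15))
cv2.imwrite('pics/v6.png',np.hstack(A))
```

```text
3.475 [460.06766592 169.74251001 226.56800104] [[-0.0, 0.0, -1.0], [-0.001, -1.0, -0.0], [-1.0, 0.001, 0.0]]
[234.23099991 139.46345741] [242.73655762 134.70853071]
[323.19461609 139.14729322] [314.97690483 134.44167979]
wc1 157 58
wc2 241 57
```

View pics/v6.png

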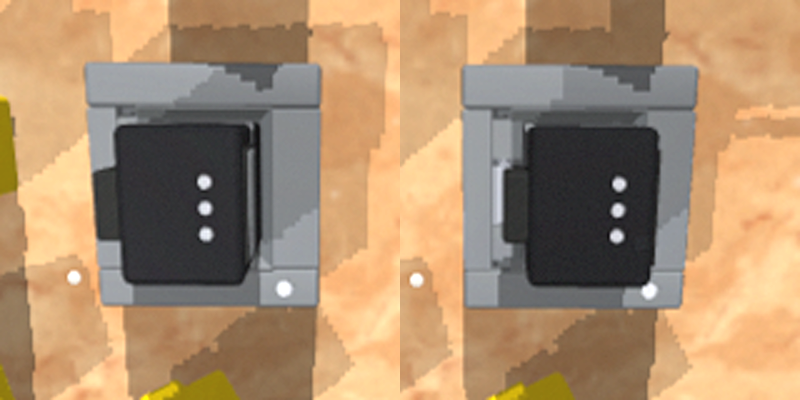

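Run:
```python
from h import *
s=.4
f=lambda q,u0,v0:(u0+(q[0]+.5)*s-.5,v0+(q[1]+.5)*s-.5)
P1=dict(TL=(117,126),TR=(247,125),BR=(244,283),BL=(125,283),L1=(204,182),L2=(205,208),L3=(206,235))
P2=dict(TL=(127,127),TR=(259,127),BR=(254,286),BL=(129,285),L1=(219,184),L2=(218,210),L3=(217,236))
W={}
for k in P1:
    a,b=f(P1[k],157,58),f(P2[k],241,57); x,e=tri(('wc1',a),('wc2',b)); 
    p=(plane('wc1',a,115),plane('wc2',b,115));W[k]=(p[0]+p[1])/2; print(k,x.round(1),round(e[0],2),p[0].round(1)[:2],p[1].round(1)[:2])
C=np.mean([W[k] for k in('TL','TR','BR','BL')],0);print(C)
for a,b in(('TL','BL'),('TR','BR'),('L1','L3')): d=W[a]-W[b];print(np.linalg.norm(d),np.degrees(np.arctan2(d[1],d[0])))
for a,b in(('TL','TR'),('BL','BR')): d=W[a]-W[b];print(np.linalg.norm(d),np.degrees(np.arctan2(-d[0],d[1])))
for n,u0,v0,q in(('wc1',157,58,[(86,65),(321,65),(319,304),(102,304)]),('wc2',241,57,[(63,68),(297,68),(281,306),(65,306)])):
    Q=[plane(n,f(c,u0,v0),51) for c in q];print([c.round(1)[:2].tolist() for c in Q],np.mean(Q,0).round(1))
```

```text
TL [540.4 159.7 104.5] 0.13 [540.4 157.5] [540.7 160.1]
TR [540.6 118.4 107. ] 0.06 [540.8 117.8] [540.7 119.8]
BR [492.8 119.5 119.7] 0.22 [492.1 119.8] [491.7 118.6]
BL [491.5 158.8 112.1] 0.02 [492.1 158.2] [492.  158.9]
L1 [523.9 131.4 116. ] 0.05 [523.8 131.6] [523.7 131.3]
L2 [516.  131.4 116.1] 0.05 [515.9 131.5] [515.8 131.3]
L3 [507.8 131.4 116.2] 0.11 [507.5 131.5] [507.7 131.2]
[516.31374371 138.84663816 115.        ]
48.50062582514257 0.21862275959686298
48.81671210558006 -0.4506181129136995
16.202981146854057 0.16315293009755613
39.91727618579939 0.20719057420217724
39.34839395167936 -0.2483888324115403
[[561.0, 181.1], [561.1, 94.4], [471.2, 94.7], [471.1, 181.9]] [516.1 138.   51. ]
[[560.7, 181.7], [560.6, 95.3], [471.1, 95.3], [471.2, 182.1]] [515.9 138.6  51. ]
```

Call:
{"name": "send_rows", "arguments": {
  "moves": [
    [0,15,-28,0],
    [0,15.7,-28,0],
    [40,0,0,0],
    [40,0,0,0],
    [30,0,0,0],
    [0,0,0,0],
    [0,0,0,0]
  ]
}}

```text
time: 4.4
tool_pos: [516.7, 139.8, 118.0]
tcp_rot: [-3.118, 1.569, 0.024]
contact_force: [0.7, 0.7, 0.2]
grip_width: 91.7
```

Run:
```python
from h import *
o=get_obs();print(o['time'],o['tool_pos'],R.from_euler('xyz',o['tcp_rot']).as_matrix().round(3).tolist(),o['contact_force'])
```

```text
4.4 [516.73377046 139.82086443 117.95241642] [[0.002, 0.0, -1.0], [0.0, -1.0, -0.0], [-1.0, -0.0, -0.002]] [0.65343226 0.71581344 0.19104304]
```

Call:
{"name": "send_rows", "arguments": {
  "moves": [
    [20,0.3,0,0],
    [20,0,0,0],
    [1,0,0,0],
    [0,0,0,0],
    [0,0,0,0]
  ]
}}

```text
time: 5.03
tool_pos: [516.6, 140.2, 77.0]
tcp_rot: [-3.066, 1.568, 0.077]
contact_force: [-0.2, 0.0, 0.5]
grip_width: 92.0
```

Call:
{"name": "send_rows", "arguments": {
  "moves": [
    [0,0,0,0],
    [0,0,0,0],
    [0,0,0,0],
    [0,0,0,0]
  ],
  "hand": 0.48
}}

```text
time: 5.52
tool_pos: [515.8, 140.1, 75.7]
tcp_rot: [0.949, 1.571, -2.191]
contact_force: [0.3, -0.9, -0.2]
grip_width: 56.6
```

Call:
{"name": "send_rows", "arguments": {
  "moves": [
    [0,1,0,0],
    [0,0,0,0],
    [0,0,0,0],
    [0,0,0,0]
  ]
}}

```text
time: 6.02
tool_pos: [516.0, 138.6, 75.9]
tcp_rot: [2.109, 1.57, -1.032]
contact_force: [-0.5, -3.5, 4.8]
grip_width: 43.8
```

Call:
{"name": "send_rows", "arguments": {
  "moves": [
    [0,0,0,0],
    [0,0,0,0],
    [0,0,0,0],
    [0,0,0,0]
  ],
  "hand": 0.3
}}

```text
time: 6.52
tool_pos: [515.9, 138.7, 75.7]
tcp_rot: [1.709, 1.57, -1.431]
contact_force: [-0.5, -6.7, 5.6]
grip_width: 40.9
```

Call:
{"name": "send_rows", "arguments": {
  "moves": [
    [0,0.6,0,0],
    [-3,0,0,0],
    [-5,0,0,0],
    [0,0,0,0]
  ]
}}

```text
time: 7.02
tool_pos: [515.4, 139.1, 83.5]
tcp_rot: [-0.771, 1.57, 2.371]
contact_force: [0.1, 0.5, -3.5]
grip_width: 40.9
```

Call:
{"name": "send_rows", "arguments": {
  "moves": [
    [-10,0,0,0],
    [-15,0,0,0],
    [-20,0,0,0],
    [-20,0,0,0],
    [-15,0,0,0],
    [0,0,0,0],
    [0,0,0,0]
  ]
}}

```text
time: 7.9
tool_pos: [515.3, 138.5, 163.2]
tcp_rot: [0.152, 1.57, -2.989]
contact_force: [-0.2, -0.1, -3.3]
grip_width: 41.2
```

Run:
```python
from h import *
o=get_obs();M=R.from_euler('xyz',o['tcp_rot']).as_matrix();print(o['time'],o['tool_pos'],M.round(3).tolist(),o['contact_force'])
snap('wrist','wl'); snap('scene','sl')
d=np.array([550.2,-215,0])-o['tool_pos'];d[2]=0;print(M.T@d)
a=cv2.imread('pics/wl.png');b=cv2.imread('pics/sl.png')
cv2.imwrite('pics/v7.png',np.hstack([a[150:420,130:430],cv2.resize(b[165:300,210:360],(300,270))]))
```

```text
7.9 [515.30826803 138.50725776 163.15652106] [[-0.001, 0.001, -1.0], [-0.0, -1.0, -0.001], [-1.0, 0.0, 0.001]] [-0.19361329 -0.13135458 -3.32154815]
[ 2.26655716e-02  3.53539187e+02 -3.45667021e+01]
```

View pics/v7.png

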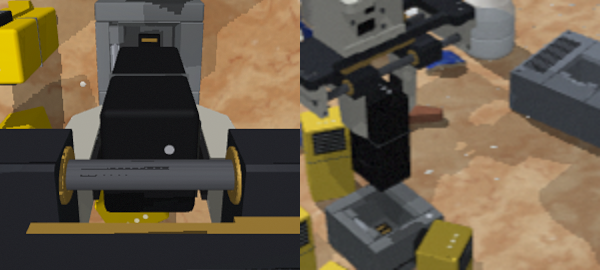

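Call:
{"name": "send_rows", "arguments": {
  "moves": [
    [0,30,-4.3,0],
    [0,48,-4.3,0],
    [0,48,-4.3,0],
    [0,48,-4.3,0],
    [0,48,-4.3,0],
    [0,48,-4.3,0],
    [0,48,-4.3,0],
    [0,35.5,-4.5,-5]
  ]
}}

```text
time: 9.0
tool_pos: [550.3, -217.0, 162.8]
tcp_rot: [-0.443, 1.569, 2.787]
contact_force: [0.1, 0.3, -2.5]
grip_width: 40.8
```

Call:
{"name": "send_rows", "arguments": {
  "moves": [
    [0,0,0,-5.5],
    [0,0,0,0],
    [0,0,0,0],
    [0,0,0,0]
  ]
}}

```text
time: 9.5
tool_pos: [550.7, -214.4, 163.7]
tcp_rot: [-0.21, 1.571, 3.115]
contact_force: [0.6, -0.3, -2.1]
grip_width: 41.4
```

Run:
```python
from h import *
o=get_obs();M=R.from_euler('xyz',o['tcp_rot']).as_matrix();print(o['time'],o['tool_pos'],M.round(3).tolist(),o['contact_force'])
d=np.array([550.0,-215,0])-o['tool_pos'];d[2]=0;print(M.T@d)
snap('wrist','wd'); snap('scene','sd')
```

```text
9.5 [ 550.73923368 -214.36290307  163.68373403] [[-0.0, 0.183, -0.983], [0.0, -0.983, -0.183], [-1.0, -0.0, 0.0]] [ 0.59771    -0.29923073 -2.14826345]
[1.10687597e-04 4.91083214e-01 8.43324492e-01]
```

Call:
{"name": "send_rows", "arguments": {
  "moves": [
    [15,0.4,0.6,0],
    [15,0,0,0],
    [9,0,0,0],
    [0,0,0,0],
    [2,0,0,0],
    [2,0,0,0],
    [2,0,0,0],
    [0,0,0,0]
  ]
}}

```text
time: 10.6
tool_pos: [550.1, -215.4, 118.7]
tcp_rot: [-0.054, 1.571, -3.011]
contact_force: [0.3, -0.3, -3.0]
grip_width: 40.9
```

Call:
{"name": "send_rows", "arguments": {
  "moves": [
    [2,0,0,0],
    [2,0,0,0],
    [0,0,0,0]
  ]
}}

```text
time: 10.98
tool_pos: [550.1, -215.4, 114.5]
tcp_rot: [-0.427, 1.57, 2.899]
contact_force: [-0.4, 0.3, -3.7]
grip_width: 40.7
```

Call:
{"name": "send_rows", "arguments": {
  "moves": [
    [2,0,0,0],
    [2,0,0,0],
    [0,0,0,0]
  ]
}}

```text
time: 11.35
tool_pos: [550.1, -215.4, 110.5]
tcp_rot: [-0.54, 1.57, 2.786]
contact_force: [0.1, 0.1, -2.9]
grip_width: 40.9
```

Call:
{"name": "send_rows", "arguments": {
  "moves": [
    [3,0,0,0],
    [3,0,0,0],
    [3,0,0,0],
    [0,0,0,0]
  ]
}}

```text
time: 11.85
tool_pos: [550.0, -215.3, 101.3]
tcp_rot: [-0.615, 1.57, 2.711]
contact_force: [-0.1, 0.5, -2.7]
grip_width: 40.9
```

Call:
{"name": "send_rows", "arguments": {
  "moves": [
    [3,0,0,0],
    [3,0,0,0],
    [3,0,0,0],
    [0,0,0,0]
  ]
}}

```text
time: 12.35
tool_pos: [550.0, -215.3, 92.4]
tcp_rot: [-0.564, 1.57, 2.762]
contact_force: [0.3, -0.3, -2.4]
grip_width: 41.1
```

Clean entry. Now I'll feel for the plate.

Call:
{"name": "send_rows", "arguments": {
  "moves": [
    [2,0,0,0],
    [2,0,0,0],
    [0,0,0,0]
  ]
}}

```text
time: 12.72
tool_pos: [550.1, -215.4, 88.5]
tcp_rot: [-0.493, 1.57, 2.833]
contact_force: [-0.4, 0.0, -3.1]
grip_width: 41.0
```

Call:
{"name": "send_rows", "arguments": {
  "moves": [
    [2,0,0,0],
    [1,0,0,0],
    [0,0,0,0]
  ]
}}

```text
time: 13.1
tool_pos: [550.4, -215.5, 86.1]
tcp_rot: [2.372, 1.57, -0.585]
contact_force: [-1.1, 0.8, 1.2]
grip_width: 40.6
```

Call:
{"name": "send_rows", "arguments": {
  "moves": [
    [1.5,0,0,0],
    [1.5,0,0,0],
    [0,0,0,0]
  ]
}}

```text
time: 13.48
tool_pos: [550.4, -215.5, 82.9]
tcp_rot: [2.401, 1.57, -0.556]
contact_force: [-0.0, 0.8, 2.8]
grip_width: 41.0
```

Call:
{"name": "send_rows", "arguments": {
  "moves": [
    [1.5,0,0,0],
    [1,0,0,0],
    [0,0,0,0]
  ]
}}

```text
time: 13.85
tool_pos: [550.4, -215.5, 80.3]
tcp_rot: [2.343, 1.57, -0.614]
contact_force: [-0.7, 0.0, 4.9]
grip_width: 41.1
```

Call:
{"name": "send_rows", "arguments": {
  "moves": [
    [1,0,0,0],
    [0,0,0,0]
  ]
}}

```text
time: 14.1
tool_pos: [550.4, -215.6, 79.3]
tcp_rot: [2.229, 1.57, -0.729]
contact_force: [-0.1, 0.1, 5.5]
grip_width: 41.2
```

Call:
{"name": "send_rows", "arguments": {
  "moves": [
    [0.7,0,0,0],
    [0,0,0,0]
  ]
}}

```text
time: 14.35
tool_pos: [550.5, -215.6, 79.3]
tcp_rot: [2.334, 1.57, -0.624]
contact_force: [-1.5, 0.7, 8.6]
grip_width: 41.2
```

Call:
{"name": "send_rows", "arguments": {
  "moves": [
    [0.4,0,0,0],
    [0,0,0,0]
  ]
}}

```text
time: 14.6
tool_pos: [550.5, -215.6, 79.3]
tcp_rot: [2.408, 1.569, -0.55]
contact_force: [-1.9, 0.5, 11.9]
grip_width: 41.0
```

Call:
{"name": "send_rows", "arguments": {
  "moves": [
    [0,0,0,0],
    [0,0,0,0],
    [0,0,0,0],
    [0,0,0,0],
    [0,0,0,0],
    [0,0,0,0],
    [0,0,0,0],
    [0,0,0,0]
  ],
  "hand": 0.9
}}

```text
time: 15.6
tool_pos: [550.2, -215.5, 78.1]
tcp_rot: [1.528, 1.571, -1.43]
contact_force: [0.0, -0.6, 0.2]
grip_width: 82.6
```

Run:
```python
from h import *
snap('scene','sr')
o=get_obs();print(o['time'],o['tool_pos'],o['contact_force'],o['grip_width'])
```

```text
15.65 [ 550.22926581 -215.46038457   78.13790397] [ 0.07093117  0.70139081 -0.00727195] 82.66439785333249
```

Call:
{"name": "send_rows", "arguments": {
  "moves": [
    [-15,0,0,0],
    [-30,0,0,0],
    [-45,0,0,0],
    [-40,0,0,0],
    [-20,0,30,0],
    [0,0,30,0],
    [0,0,0,0],
    [0,0,0,0]
  ]
}}

```text
time: 16.65
tool_pos: [491.8, -226.5, 228.9]
tcp_rot: [2.531, 1.569, -0.427]
contact_force: [0.3, -1.5, -0.2]
grip_width: 82.4
```

Run:
```python
from h import *
snap('wrist','wf1')
```

Call:
{"name": "send_rows", "arguments": {
  "moves": [
    [0,-35,0,0],
    [0,-35,0,0],
    [0,0,0,0],
    [0,0,0,0]
  ]
}}

```text
time: 17.2
tool_pos: [479.1, -157.8, 228.1]
tcp_rot: [2.027, 1.57, -0.93]
contact_force: [-0.0, -0.6, 1.3]
grip_width: 82.7
```

Run:
```python
from h import *
snap('wrist','wf2');snap('scene','sf');snap('top','tf');print(get_obs()['time'])
A=[]
for n in('wf1','wf2'):
    i=cv2.imread(f'pics/{n}.png');u,v=proj(n,(550,-215,100)).round().astype(int);u0,v0=max(u-60,0),max(v-60,0);print(n,u0,v0)
    A.append(cv2.convertScaleAbs(cv2.resize(i[v0:v0+120,u0:u0+120],(400,400),interpolation=cv2.INTER_CUBIC),alpha=1.6,beta=15))
    # LEDs
    m=cv2.inRange(i[v0:v0+120,u0:u0+120],(170,170,170),(255,255,255));k,_,st,c=cv2.connectedComponentsWithStats(m)
    print([(s[4],(q+[u0,v0]).round(2).tolist()) for s,q in zip(st[1:],c[1:]) if 3<s[4]<80])
cv2.imwrite('pics/v8.png',np.hstack(A))
# change of bystander regions
for n,m in(('top0','tf'),):
    a,b=cv2.imread(f'pics/{n}.png'),cv2.imread(f'pics/{m}.png')
    for nm,(u,v) in dict(bottle=(364,160),stilt=(286,182),sherd1=(330,160),sherd2=(237,162),y1=(227,199),y2=(174,240),y3=(169,286),y4=(215,294)).items():
        print(nm,(cv2.absdiff(a,b)[v-14:v+15,u-14:u+15].max(2)>50).sum())
```

```text
17.35
wf1 218 74
[]
wf2 303 74
[]
bottle 0
stilt 0
sherd1 0
sherd2 0
y1 0
y2 0
y3 0
y4 0
```

View pics/v8.png

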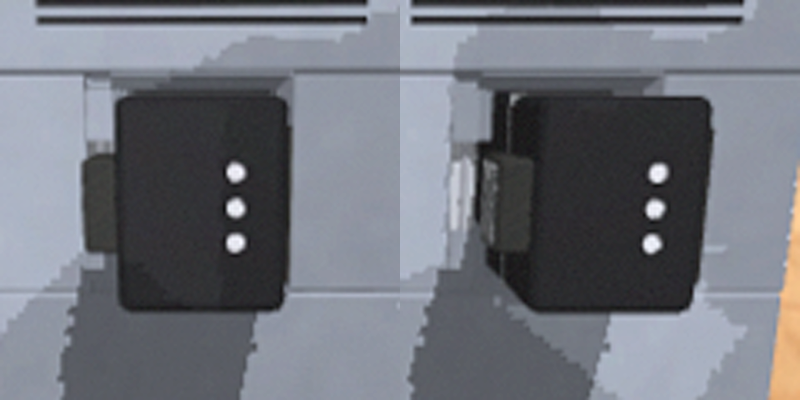

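Run:
```python
from h import *
f=lambda q,u0:(u0+(q[0]+.5)*.3-.5,74+(q[1]+.5)*.3-.5)
for a,b in(((235,173),(258,173)),((235,208),(255,208)),((235,243),(252,243))):
    x,e=tri(('wf1',f(a,218)),('wf2',f(b,303)));print(x.round(1),e[0].round(2))
for n,u0,q in(('wf1',218,[(117,97),(287,97),(284,310),(120,310)]),('wf2',303,[(115,97),(313,97),(293,310),(129,310)])):
    print(n,np.mean([plane(n,f(c,u0),120) for c in q],0).round(1))
```

```text
[ 559.5 -221.1  121.1] 0.03
[ 551.8 -222.6  121. ] 0.04
[ 544.  -224.1  120.9] 0.05
wf1 [ 550.6 -215.   120. ]
wf2 [ 550.3 -213.1  120. ]
```

```bash
python3 -c "
from plant import *
print(close_job(),get_obs()['time'])"
```

```text
the job is handed in; nothing more can be done
the job is handed in; nothing more can be done
```

I took the black battery pack out of the charger, and the last checks show it latched in the extractor's bay with the tab on the latch side. The job is handed in; it reported no verdict. The last clock reading before that was 17.4 s of the 48 s allowed.

- **Lifting out:** I pinched the pack with the tab pressed in, and it came straight up with no pull from the latch. The force on the tool while lifting was about 3 N, which is the pack's own weight.
- **Pushing in:** I lowered the pack in small steps and met the sprung plate at a tool height of about 87 mm. I reached the rigid floor about 8 mm lower and let go there. The highest reading was 12 N, against the 35 N limit.
- **Pack position after release:** from two wrist views the pack's top is about 120 to 121 mm above the bench. That puts its underside about 37 mm below the rim; if it had been pushed back up, the top would be near 126 mm. The centre is within about 1 mm of the mouth centre by the lights on its top, and within about 2 mm by its outline in the second view. It stands in line with the bay, and the tab is sprung out on the latch side.
- **Rest of the bench:** the overhead picture shows no change at the bottle, the stilt, the two blue pieces I took for the sherd, or the four yellow look-alikes. The gripper is open and well clear of everything.

One check disagreed: the grip width read about 41 mm where 43 was expected. I put this down to soft pads or a reading offset. No check failed.

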